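# Seat a half-carved figure on the carving stand

## Robot

A 7-joint arm with a two-finger parallel gripper is mounted at the origin on the work surface. World frame = base frame: x ahead of the robot, y to its left, z up, the work surface at z = 0. Lengths are in m, angles in rad, forces in N, time in s.
With the tool pointing down it reaches from about 0.425 to 0.925 m from the base axis. Payload 6.8 kg.
Tool frame: the origin (TCP) lies at the very end of the fingers, on their centre line; the grasp point (between the pads) lies 19 mm behind it; z points along the fingers, y is the line along which they close (so a half turn about z gives the same grasp; the last joint's range is limited). The gripper opens to 85 mm and grips with 20 to 120 N. Pads are 22 mm wide; open, the fingers measure 114 mm over their backs; the gripper's body (76 mm by 85 mm) begins 54 mm behind the grasp point. The pads swing forward as they close: fully open they stand 13 mm farther back than shut.
Start: joints at [1.069, 0.477, 0.022, 1.555, -0.011, 1.109, -0.083], TCP at [0.259, -0.623, 0.231] pointing down, gripper open.
Joint ranges: [-2.96, 2.96], [-0.34, 2.1], [-1.41, 1.46], [0.24, 2.44], [-1.37, 4.51], [0.17, 1.92], [-2.96, 2.96]. Speed limits (rad/s): [2.39, 2.39, 3.14, 3.14, 3.14, 3.14, 3.14].

## Interface

Orientations are given as a rotation vector (axis times angle).
In Python, from bench import monitor, optics, r gives the robot as it stands.
- The arm moves only by the shell command python3 -m crank 'ROWS' [OPENING] [FORCE]. ROWS is JSON, a list of rows, each a list of 2 entries, a list of its own where there are three numbers: the shift along the tool's x, y, z in cm, then the turn, a rotation vector about the tool's x, y, z in rad. A call has 1 to 5 rows; each row shifts and turns the commanded pose from where the row before left it, along the tool's axes as they then stand; what a row does not reach is not made up. A row lasts 1/10 s, in which the tool goes at most 50 mm and 8.59 degrees, less where a joint would pass 70% of its speed; a pose out of reach is approached as far as the arm can. A call is refused whole if a number of a shift passes 5 or a number of a turn 0.15, either way. A call with a gripper value outside its range is refused whole. OPENING is the finger opening in cm, from 0 to 8.54, set as the call begins (- or left out, the last holds). The fingers move at their own pace and stop on an object; FORCE is the grip in N (left out, the last holds). Time passes only in rows, so rows that do not move let the fingers close. It gives the time, the measured TCP pose, the force, the opening and the grip force at its end, in the units of the state.
- monitor.get_obs(): the state, without advancing time (a new reading comes with each control period).
- optics.grab_frame(name): name is "scene" or "top" or "wrist"; returns (picture, depth): 400x640x3 uint8, red, green, blue; 400x640 float32, m along the optical axis (not along the pixel's ray), 0 where there is no reading.
- optics.camera_model(name): a dict with "vertical_fov" (degrees; the focal length in pixels is half the picture's height over the tangent of half this angle, whatever the lens; pixels are square), "cx", "cy" (the principal point, pixels), "R" (3x3) and "t" (3): a world point X has camera coordinates R X + t; the wrist camera has in their place "hand_eye" (4x4, takes a point from camera to tool coordinates, whose origin is the TCP and whose axes are the flange's). Camera axes: x right, y down, z forward; pixel columns grow to the right and rows downward; lengths in m; the calibration is good to about 2 mm. A picture is of the moment at which its call begins: read the wrist's pose just before it. camera_model takes no time and is no camera call.
- r.hand_in(): hands the job in; it is judged then, once.
The state is a dict: "clock": time; "joints": joint angles; "qvel": joint speeds; "tau": joint torques, N m; "tcp_pos": TCP position; "orientation": TCP orientation; "contact_force": force on the tool from outside, world axes, zero at the start; "moment": the same for the moment, N m; "grip_width": finger opening in m; "gripper_force": force on a finger pad.
Only numpy, scipy, OpenCV 4.12 (cv2) and the standard library are available. Lean on these libraries where they do the work, as an engineer would, in place of code of your own. Each camera call takes 0.05 s, during which the arm holds its last target. There are 200 camera calls.

## Task

Pick up the half-carved wooden figure and lower it over the carving stand's spindle, so that the index pin beside the spindle comes up through the slot in its foot plate. Feel for the pin by turning the figure under light pressure (never bear on the stand with more than about 25 N) until the foot plate drops fully home, flat on the steel turntable, then let go and leave the other things on the table alone.

Things in the scene. Friction and masses are not known exactly. Their poses are not given: they have to be found in the camera images.
- figure_mid (a point): Half-carved figure of pale wood, loose, 99 mm tall, 0.18 to 0.35 kg; this point is on its axis 50 mm above the underside, x to the side its nose points, z up. Square upright body 44 x 44 mm, flat sides along x and y, from 16 to 72 mm above the underside: grasp it there from above, about 60 mm up. Above it sloping shoulders and a 22 mm round head up to 99 mm.
- figure: The same figure: its origin is the centre of the underside, the mouth of a vertical bore 18 mm in diameter and 58 mm deep (same axes). Its foot plate is 110 (x) x 100 (y) x 16 mm.
- slot (a point): Middle of the slot's upper mouth in the figure's foot plate: 42 mm from the bore's axis on the figure's +x side, 16 mm above the underside. The slot goes right through and is 16 mm along x, 10 mm along y.
- seat (a point): On the carving stand: spindle's axis at the turntable's upper face, 50 mm above the table; the figure's underside must rest here. An index pin, 8 mm diameter, 19 mm tall, stands on the disc 42 mm from the axis, on the +x side but at an unmeasured angle: anywhere within 0.5 rad either way of this x axis. A foot plate resting on the pin is 19 mm above home; home, the pin's tip is 3 mm proud.
- stand: The whole carving stand, fixed: wooden block 150 x 150 x 40 mm, sides along x and y, with a steel turntable disc on it, 124 mm diameter, 10 mm thick, that carries spindle and pin and is braked: it does not turn by hand. Origin at the centre of the underside, below the spindle; same axes as seat.
- spindle_tip (a point): Top of the stand's upright steel spindle, on its axis: 16 mm diameter, 45 mm tall above the turntable, its last 10 mm tapering to 8 mm.
- mallet: Bystander: turned wooden mallet standing on its head, 84 mm diameter, 210 mm tall; origin at the centre of its underside.
- chisel: Bystander: chisel lying on the table, 230 mm long, 25 mm high; origin below its ferrule, x towards the blade.
- gouge: Bystander: gouge with a broader blade lying on the table, 230 mm long, 25 mm high; origin below its ferrule, x towards the blade.
- carving: Bystander: small finished carving standing on the table, 64 mm diameter, 120 mm tall; origin at the centre of its underside.
Not all that is in view belongs to the job. What is shaped like the figure but purple is not meant.

How it is judged:
On the way, in this order (a step that is already met when the one before it is completed fails the run):
1. the figure is lifted clear of the table (height (world z) of figure_mid above 0.125 m), for 0.1 s.
2. the figure's bore is over the spindle, the spindle's tip inside it (horizontal distance between figure_mid and seat below 0.006 m and z of figure_mid in the frame of seat below 0.09 m), for 0.05 s.
At the end, for the whole second after the job is handed in: The figure stands upright (within 0.04 rad) and still on the stand, its bore over the spindle (axes within 4 mm) and its foot plate flat on the turntable (underside within 2.5 mm of its face, so the pin is through the slot), and it is released (horizontal distance between figure and seat below 0.004 m and z of figure in the frame of seat between -0.003 and 0.0025 m and angle between figure_mid's own z axis and vertical below 0.04 rad and linear speed of figure below 0.02 m/s); the robot touches nothing.
It fails at once if the figure bears on the stand with more than 30 N (contact force between figure and stand above 30 N).
It fails at once if the robot presses on the stand itself with more than 30 N (contact force between any of the fingers, the arm and stand above 30 N).
It fails at once if a bystander is moved by more than 30 mm (distance of any of mallet, chisel, gouge, carving from where it was at the start of the episode above 0.03 m).
It also fails if it takes over 72 s, if anything falls off the work surface, if the arm or the gripper's body presses on something with over 40 N, if the wrist force passes 120 N, or if a joint passes its speed limit or range.

## Working session

There is one attempt and no reset: what is moved stays moved. The work goes in short steps, Python scripts to look and compute and a shell command to move; the robot and the scene stay as the last step left them, time stands still between calls to the robot, and variables do not carry over. Pictures are saved under pics/ and viewed, at most 10 in all, crops included, and the job is handed in when it is done.

```bash
ls; mkdir -p pics; python3 - <<'E'
from bench import monitor, optics, r
import cv2, numpy as np
print(monitor.get_obs())
for n in ("scene","top"):
    p,d=optics.grab_frame(n); cv2.imwrite(f"pics/{n}0.png",p[:,:,::-1]); np.savez(f"pics/{n}0.npz",p=p,d=d)
for n in("scene","top","wrist"): print(n,optics.camera_model(n))
E
```

```text
pics
{'clock': 0.0, 'joints': array([ 1.06890227,  0.47777453,  0.02232069,  1.55647837, -0.01147739,
        1.1092711 , -0.08311269]), 'qvel': array([-0.0006764 ,  0.00052533, -0.00191602,  0.00044631,  0.00054504,
        0.0018578 , -0.00068047]), 'tau': array([-7.58871756e-04, -5.96462774e+01,  1.60784885e+00, -2.81205118e+01,
        1.24314669e-02,  9.21632949e-03,  5.04914578e-05]), 'tcp_pos': array([ 0.25875569, -0.62278852,  0.23033112]), 'orientation': array([-3.07917987e+00, -6.14296716e-01,  7.75205703e-04]), 'contact_force': array([ 0.32556409,  0.23774372, -0.54377083]), 'moment': array([-0.01988532,  0.00349999, -0.0160047 ]), 'gripper_force': 0.0, 'grip_width': 0.085379273918483}
scene {'vertical_fov': 44.542178909528495, 'cx': 324.62607024186065, 'cy': 199.08174158771928, 'R': array([[-0.89066712,  0.45447657,  0.01277205],
       [ 0.23830975,  0.49058601, -0.83817291],
       [-0.38719574, -0.74348935, -0.54525503]]), 't': array([ 0.49100574, -0.06323484,  1.77952343])}
top {'vertical_fov': 47.37903994053985, 'cx': 321.3837535025545, 'cy': 198.00325908329646, 'R': array([[-1.83311397e-02, -9.99830241e-01, -1.85964001e-03],
       [-9.96607745e-01,  1.84212448e-02, -8.02101056e-02],
       [ 8.02307461e-02,  3.82988989e-04, -9.96776244e-01]]), 't': array([0.02418023, 0.55090023, 1.31199704])}
wrist {'vertical_fov': 63.36444820566369, 'cx': 321.6952659327363, 'cy': 205.77237377261469, 'hand_eye': array([[ 3.30676012e-04, -9.63870714e-01, -2.66370300e-01,
         6.72185858e-02],
       [ 9.99999943e-01,  3.36962787e-04,  2.21024299e-05,
        -3.41633874e-04],
       [ 6.84529936e-05, -2.66370292e-01,  9.63870771e-01,
        -1.41460667e-01],
       [ 0.00000000e+00,  0.00000000e+00,  0.00000000e+00,
         1.00000000e+00]])}
```

View pics/scene0.png

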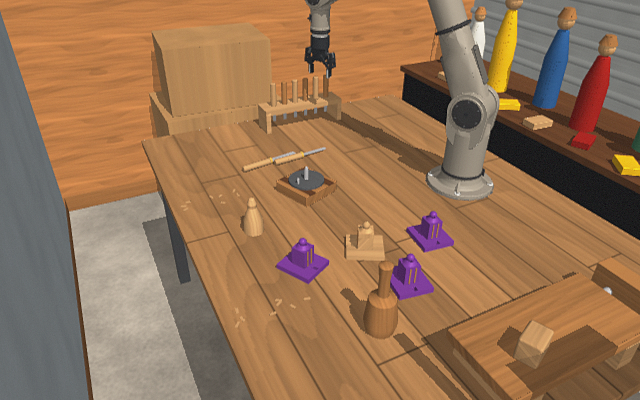

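View pics/top0.png

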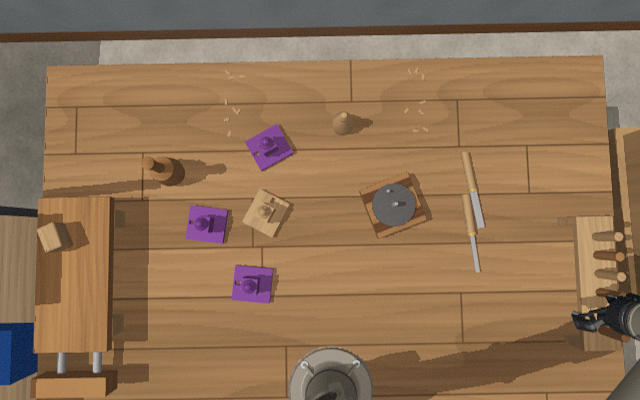

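The pale wooden figure is at top (267,213), scene (365,243). The look-alikes are purple: top (268,147), (207,224) and (252,284). The carving is at top (342,123), the mallet at (163,170), the stand with its spindle at (393,205), and the chisel and gouge at about (472,210). I choose the pale figure and will check it in a close crop while measuring.

```bash
cat > h.py <<'E'
import numpy as np, cv2
from scipy.spatial.transform import Rotation as Ro
from bench import monitor, optics
def cloud(name, p=None, d=None, obs=None):
    "world point per pixel (nan where no depth), picture"
    m=optics.camera_model(name)
    if d is None:
        obs=monitor.get_obs(); p,d=optics.grab_frame(name)
    f=200/np.tan(np.radians(m["vertical_fov"]/2))
    v,u=np.mgrid[0:400,0:640]
    d=np.where(d>0,d,np.nan)
    X=np.dstack([(u-m["cx"])/f*d,(v-m["cy"])/f*d,d])
    if "R" in m: return (X-m["t"])@np.array(m["R"]),p
    H=m["hand_eye"]; X=X@H[:3,:3].T+H[:3,3]
    return X@Ro.from_rotvec(obs["orientation"]).as_matrix().T+obs["tcp_pos"],p
def rect(pts):
    (c,s,a)=cv2.minAreaRect((pts[:,:2]*1000).astype(np.float32)); return np.round(c,1),np.round(s,1),round(a,1)
E
python3 - <<'E'
from h import *
z=np.load("pics/top0.npz"); X,p=cloud("top",z["p"],z["d"])
hsv=cv2.cvtColor(p,cv2.COLOR_RGB2HSV)
def reg(u0,u1,v0,v1,z0,z1):
    S=X[v0:v1,u0:u1].reshape(-1,3); return S[(S[:,2]>z0)&(S[:,2]<z1)]
f=reg(238,298,182,245,.010,.022); print("foot",rect(f),len(f),f[:,2].mean())
f=reg(238,298,182,245,.075,.12); print("head",f[:,:3].mean(0),f[:,2].max())
b=reg(350,435,165,245,.03,.044); print("block",rect(b),b[:,2].mean())
b=reg(350,435,165,245,.046,.054); print("disc",rect(b),b[:,2].mean())
b=reg(350,435,165,245,.075,.12); print("spindle",b.mean(0),len(b))
b=reg(350,435,165,245,.058,.074); print("pin?",b*1000)
for n,(u,v) in dict(carv=(342,123),mallet=(163,170)).items(): print(n,X[v,u])
a=cv2.resize(p[180:250,235:305],(560,560),interpolation=cv2.INTER_CUBIC)
cv2.imwrite("pics/crop1.png",a[:,:,::-1])
E
```

```text
foot (array([510.5, 178.6]), array([101.3, 109.9]), 61.5) 956 0.01582641407398614
head [0.51056305 0.17681927 0.08501446] 0.10142454988783736
block (array([ 525.6, -191.8]), array([150.1, 150.7]), 19.9) 0.03985951221279399
disc (array([ 524.8, -191.2]), array([143.2, 144.9]), 20.3) 0.050111749951323635
spindle [ 0.52526189 -0.1911117   0.09068349] 26
pin? [[ 567.12533794 -172.43100495   65.03925632]
 [ 566.74669077 -174.76421365   68.4558015 ]
 [ 563.92006398 -171.79167681   68.87679464]
 [ 563.80747224 -174.5223349    69.52325855]
 [ 564.09017665 -177.88119873   65.92949068]
 [ 561.0471306  -171.65112854   69.26295412]
 [ 561.10856848 -174.65827873   68.01398795]
 [ 537.00235216 -132.53494828   59.32808575]
 [ 532.42173329 -187.72168694   69.24833748]
 [ 530.02693517 -185.69552945   63.55822483]
 [ 526.55668497 -184.08943248   73.38528419]
 [ 523.76502473 -184.06016709   73.01420999]
 [ 521.66687005 -185.81738613   61.07389111]
 [ 518.85978023 -188.79501337   59.60158232]
 [ 518.27793083 -190.17644824   68.77545843]
 [ 518.06790863 -192.55300254   71.51561703]
 [ 493.89987908 -159.884048     58.0133945 ]
 [ 484.01258425 -233.20208495   58.78777804]]
carv [ 0.75861147 -0.04830927  0.08131307]
mallet [0.62829429 0.44519859 0.11767587]
```

View pics/crop1.png

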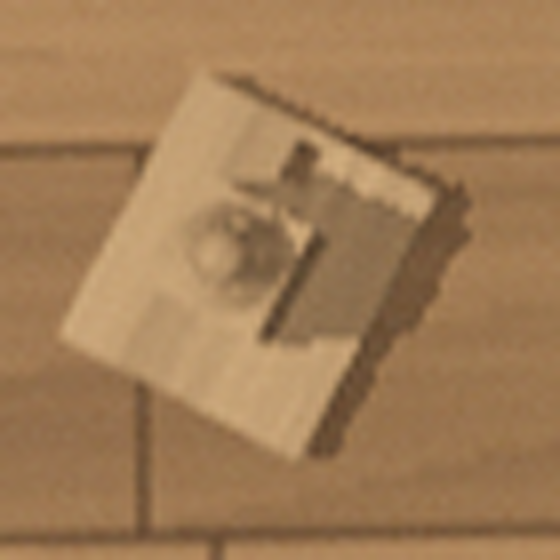

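The crop confirms the pale figure, with the dark slot at crop (300,165), i.e. top (272.5,200.6). That puts the nose yaw at about -28.5°. The pin shows at roughly (0.564,-0.174), which is about 23° in world. Starting the move now.

```bash
python3 -m crank '[[[0,0,0],[0,0,-0.136]],[[0,0,0],[0,0,-0.136]],[[0,0,0],[0,0,-0.136]],[[0,0,0],[0,0,-0.136]],[[0,0,0],[0,0,-0.136]]]' 8.5 60
python3 -m crank '[[[4.5,0,0],[0,0,0]],[[4.5,0,0],[0,0,0]],[[4.5,0,0],[0,0,0]],[[4.5,0,0],[0,0,0]],[[4.5,0,0],[0,0,0]]]' 
python3 -m crank '[[[4.5,0,0],[0,0,0]],[[4.5,0,0],[0,0,0]],[[4.5,0,0],[0,0,0]],[[4.5,0,0],[0,0,0]],[[4.5,0,0],[0,0,0]]]'
python3 -m crank '[[[4,-1.8,0],[0,0,0]],[[4,-1.8,0],[0,0,0]],[[4,-1.8,0],[0,0,0]],[[4,-1.8,0],[0,0,0]],[[4,-1.8,0],[0,0,0]]]'
```

```text
clock: 0.6
tcp_pos: [0.2588, -0.623, 0.2307]
orientation: [-2.694, -1.614, -0.0]
contact_force: [0.1, 0.2, 0.5]
grip_width: 0.0852
gripper_force: 0.0
clock: 1.1
tcp_pos: [0.3666, -0.4237, 0.231]
orientation: [-2.699, -1.606, 0.0]
contact_force: [1.0, 0.7, 0.2]
grip_width: 0.0851
gripper_force: 0.0
clock: 1.6
tcp_pos: [0.4739, -0.2261, 0.2312]
orientation: [-2.7, -1.607, 0.001]
contact_force: [1.4, -0.1, -0.6]
grip_width: 0.0853
gripper_force: 0.0
clock: 2.1
tcp_pos: [0.4894, -0.0074, 0.2312]
orientation: [2.7, 1.607, -0.001]
contact_force: [0.9, -0.5, 0.7]
grip_width: 0.0852
gripper_force: 0.0
```

```bash

python3 -m crank '[[[4.3,-1.7,0],[0,0,0]],[[4.3,-1.8,0],[0,0,0]],[[4.3,-1.7,0],[0,0,0]],[[4.3,-1.8,0],[0,0,0]],[[0,0,0],[0,0,0]]]'
python3 - <<'E'
from h import *
o=monitor.get_obs(); X,p=cloud("wrist"); cv2.imwrite("pics/w1.png",p[:,:,::-1]); np.savez("pics/w1.npz",X=X)
S=X.reshape(-1,3); S=S[np.isfinite(S[:,2])]; c=np.array([.5105,.178])
near=S[np.hypot(*(S[:,:2]-c).T)<.085]
for z0,z1 in((.012,.02),(.066,.074),(.085,.13)):
    f=near[(near[:,2]>z0)&(near[:,2]<z1)]; print(z0,len(f),rect(f),f[:,2].mean())
print(near[:,2].max(), o["tcp_pos"],o["orientation"],o["joints"])
E
```

```text
clock: 2.6
tcp_pos: [0.5092, 0.1834, 0.2316]
orientation: [-2.688, -1.618, -0.004]
contact_force: [0.5, 0.0, 0.3]
grip_width: 0.0853
gripper_force: 0.0
0.012 6097 (array([509.9, 181. ]), array([100.4, 110.2]), 61.6) 0.01486076376876064
0.066 1099 (array([511. , 180.6]), array([44.5, 45.1]), 61.2) 0.07114845286255718
0.085 476 (array([510.7, 181.4]), array([22.3, 21.5]), 13.8) 0.09383413504369263
0.3288307255332353 [0.50921125 0.18341542 0.23158418] [-2.68814721 -1.61822205 -0.00398579] [ 0.01202436  0.30986482 -0.56961944  1.84662575  0.18759602  1.0368435
 -1.11860539]
```

View pics/w1.png

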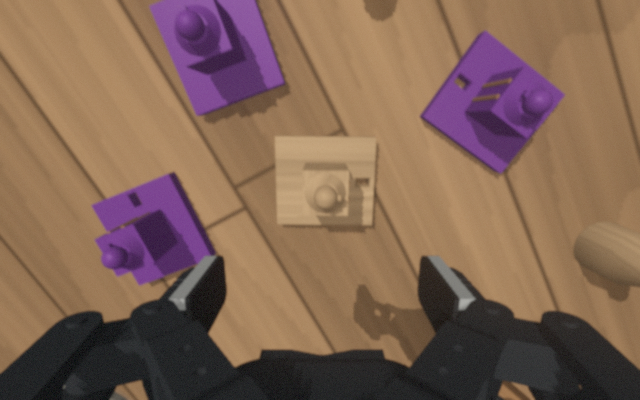

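The wrist view shows the figure at (325,185), slot at (362,182) on the tool's +y side, and clearance to the purple ones. I'll correct by x -1.4 mm and y +2.4 mm and descend.

```bash

python3 -m crank '[[[-0.14,0.24,3],[0,0,0]],[[0,0,4],[0,0,0]],[[0,0,4],[0,0,0]],[[0,0,2.5],[0,0,0]],[[0,0,0],[0,0,0]]]'
python3 -m crank '[[[0,0,0],[0,0,0]],[[0,0,0],[0,0,0]]]'
```

```text
clock: 3.15
tcp_pos: [0.5091, 0.1701, 0.0928]
orientation: [-2.7, -1.604, 0.012]
contact_force: [0.2, -0.1, 0.6]
grip_width: 0.0848
gripper_force: 0.0
clock: 3.35
tcp_pos: [0.513, 0.1731, 0.098]
orientation: [2.7, 1.605, 0.004]
contact_force: [1.0, 0.5, 0.2]
grip_width: 0.0846
gripper_force: 0.0
```

```bash

python3 -m crank '[[[0,0,0],[0,0,0]],[[0,0,0],[0,0,0]],[[0,0,0],[0,0,0]]]'; python3 - <<'E'
from h import *
o=monitor.get_obs(); X,p=cloud("wrist"); cv2.imwrite("pics/w2.png",p[:,:,::-1])
S=X.reshape(-1,3); S=S[np.isfinite(S[:,2])]; c=np.array([.5105,.178])
near=S[np.hypot(*(S[:,:2]-c).T)<.085]
for z0,z1 in((.012,.02),(.066,.076),(.085,.105)):
    f=near[(near[:,2]>z0)&(near[:,2]<z1)]; print(z0,len(f),rect(f),f[:,2].mean())
R=Ro.from_rotvec(o["orientation"]).as_matrix(); print(R.round(4),o["tcp_pos"],np.abs(o["qvel"]).max())
E
```

```text
clock: 3.65
tcp_pos: [0.5122, 0.1732, 0.0971]
orientation: [2.699, 1.606, 0.002]
contact_force: [-0.2, -0.9, 0.7]
grip_width: 0.0852
gripper_force: 0.0
0.012 13249 (array([510. , 180.9]), array([100.6, 110.6]), 61.5) 0.014858009965902683
0.066 3773 (array([510.7, 180.3]), array([45.4, 45.8]), 61.7) 0.0715983097253561
0.085 1571 (array([511. , 180.7]), array([21.1, 22.9]), 20.2) 0.0937121406268697
[[ 4.769e-01  8.790e-01  1.300e-03]
 [ 8.790e-01 -4.769e-01  2.000e-04]
 [ 8.000e-04  1.100e-03 -1.000e+00]] [0.5121792  0.17317218 0.0970569 ] 0.006203979349472818
```

```bash

python3 -m crank '[[[0.58,-0.5,0],[0,0,0]],[[0,0,1.5],[0,0,0]],[[0,0,1.8],[0,0,0]],[[0,0,1.5],[0,0,0]],[[0,0,1],[0,0,0]]]'
python3 -m crank '[[[0,0,0],[0,0,0]],[[0,0,0],[0,0,0]],[[0,0,0],[0,0,0]],[[0,0,0],[0,0,0]]]'
```

```text
clock: 4.2
tcp_pos: [0.5091, 0.1804, 0.0363]
orientation: [-2.699, -1.607, 0.004]
contact_force: [-0.4, -0.3, -1.2]
grip_width: 0.0853
gripper_force: 0.0
clock: 4.6
tcp_pos: [0.5106, 0.1808, 0.039]
orientation: [2.699, 1.607, 0.002]
contact_force: [0.0, -0.2, -0.0]
grip_width: 0.0852
gripper_force: 0.0
```

Position is good, so I'll close and lift.

```bash

python3 -m crank '[[[0,0,0],[0,0,0]],[[0,0,0],[0,0,0]],[[0,0,0],[0,0,0]],[[0,0,0],[0,0,0]],[[0,0,0],[0,0,0]]]' 3.5 60
python3 -m crank '[[[0,0,0],[0,0,0]],[[0,0,0],[0,0,0]],[[0,0,0],[0,0,0]]]'
python3 -m crank '[[[0,0,-1],[0,0,0]],[[0,0,-2],[0,0,0]],[[0,0,-3],[0,0,0]],[[0,0,-4],[0,0,0]],[[0,0,-3],[0,0,0]]]'
python3 -m crank '[[[0,0,-1],[0,0,0]],[[0,0,0],[0,0,0]],[[0,0,0],[0,0,0]],[[0,0,0],[0,0,0]]]'
```

```text
clock: 5.1
tcp_pos: [0.5105, 0.1806, 0.0387]
orientation: [2.699, 1.606, 0.001]
contact_force: [0.2, -1.2, 4.6]
grip_width: 0.0428
gripper_force: 62.3
clock: 5.4
tcp_pos: [0.5106, 0.1807, 0.0387]
orientation: [2.699, 1.606, 0.001]
contact_force: [0.7, -1.1, 5.4]
grip_width: 0.0435
gripper_force: 62.3
clock: 5.9
tcp_pos: [0.5097, 0.1808, 0.1702]
orientation: [-2.699, -1.607, -0.0]
contact_force: [0.1, -0.9, -3.1]
grip_width: 0.0435
gripper_force: 61.7
clock: 6.3
tcp_pos: [0.5089, 0.1799, 0.1763]
orientation: [-2.699, -1.606, 0.006]
contact_force: [0.4, -0.3, -2.6]
grip_width: 0.0433
gripper_force: 61.8
```

```bash

python3 -m crank '[[[0,0,0],[0,0,-0.13]],[[0,0,0],[0,0,-0.13]],[[0,0,0],[0,0,-0.13]],[[0,0,0],[0,0,-0.13]],[[0,0,0],[0,0,-0.13]]]'
python3 -m crank '[[[0,0,0],[0,0,-0.13]],[[0,0,0],[0,0,-0.13]],[[0,0,0],[0,0,0]]]'
python3 -m crank '[[[-2,-0.6,0],[0,0,0]],[[-4,-1.2,0],[0,0,0]],[[-4,-1.2,0],[0,0,0]],[[-4,-1.2,0],[0,0,0]],[[-4,-1.2,0],[0,0,0]]]'
python3 -m crank '[[[-4,-1.2,0],[0,0,0]],[[-4,-1.2,0],[0,0,0]],[[-4,-1.2,0],[0,0,0]],[[-4,-1.2,0],[0,0,0]],[[-4,-1.2,0],[0,0,0]]]'
python3 -m crank '[[[-4,-1.2,0],[0,0,0]],[[-2,-0.6,0],[0,0,0]],[[0,0,0],[0,0,0]],[[0,0,0],[0,0,0]],[[0,0,0],[0,0,0]]]'
```

```text
clock: 6.8
tcp_pos: [0.5092, 0.1803, 0.1766]
orientation: [-2.037, -2.389, 0.004]
contact_force: [0.2, 0.2, -3.7]
grip_width: 0.0433
gripper_force: 61.7
clock: 7.1
tcp_pos: [0.5093, 0.1802, 0.1767]
orientation: [-1.716, -2.629, 0.003]
contact_force: [0.1, 0.1, -2.4]
grip_width: 0.0431
gripper_force: 61.6
clock: 7.6
tcp_pos: [0.5324, -0.0076, 0.1775]
orientation: [-1.723, -2.626, 0.001]
contact_force: [0.4, -0.8, -3.1]
grip_width: 0.0429
gripper_force: 61.6
clock: 8.1
tcp_pos: [0.5577, -0.2148, 0.1773]
orientation: [-1.723, -2.625, 0.0]
contact_force: [0.5, 0.4, -2.7]
grip_width: 0.043
gripper_force: 61.6
clock: 8.6
tcp_pos: [0.5658, -0.2735, 0.1778]
orientation: [-1.717, -2.629, -0.001]
contact_force: [0.9, 0.7, -2.8]
grip_width: 0.0431
gripper_force: 61.6
```

```bash

python3 -m crank '[[[0,0,0],[0,0,0]],[[0,0,0],[0,0,0]]]'; python3 - <<'E'
from h import *
o=monitor.get_obs(); X,p=cloud("wrist"); cv2.imwrite("pics/w3.png",p[:,:,::-1])
S=X.reshape(-1,3); S=S[np.isfinite(S[:,2])]; c=np.array([.525,-.191])
r=np.hypot(*(S[:,:2]-c).T)
sp=S[(r<.02)&(S[:,2]>.085)&(S[:,2]<.105)]; print("spindle",len(sp),sp.mean(0), rect(sp))
t=sp[sp[:,2]>.093]; print(" tip",len(t),rect(t),t[:,2].mean())
pn=S[(r<.06)&(r>.03)&(S[:,2]>.058)&(S[:,2]<.08)]; print("pin",len(pn),rect(pn),pn.mean(0))
t=pn[pn[:,2]>.067]; print(" pintop",len(t),rect(t),t[:,2].mean(),np.median(t,0))
d=S[(r<.07)&(np.abs(S[:,2]-.05)<.003)]; print("disc",len(d),rect(d),d[:,2].mean(), cv2.minEnclosingCircle((d[:,:2]*1000).astype(np.float32)))
R=Ro.from_rotvec(o["orientation"]).as_matrix(); print(R.round(4),o["tcp_pos"])
E
```

```text
clock: 8.8
tcp_pos: [0.566, -0.2742, 0.1784]
orientation: [-1.717, -2.631, -0.0]
contact_force: [0.3, -0.3, -2.8]
grip_width: 0.043
gripper_force: 61.6
spindle 390 [ 0.52545869 -0.19043091  0.09047576] (array([ 525.3, -190. ]), array([14.5, 14.5]), 33.4)
 tip 133 (array([ 525.2, -190. ]), array([8.7, 8. ]), 65.2) 0.09382109570020512
pin 119 (array([ 563.1, -172.4]), array([8. , 7.2]), 68.2) [ 0.56294435 -0.17292717  0.06677626]
 pintop 77 (array([ 563. , -172.7]), array([7.3, 7.2]), 49.2) 0.06794582448773527 [ 0.56332578 -0.17229725  0.06784933]
disc 18912 (array([ 524. , -187.1]), array([123.5, 108.6]), 23.7) 0.04882762010333061 ((525.1728515625, -189.96958923339844), 62.00852584838867)
[[-4.025e-01  9.154e-01 -0.000e+00]
 [ 9.154e-01  4.025e-01  1.000e-04]
 [ 1.000e-04  1.000e-04 -1.000e+00]] [ 0.56596053 -0.27423447  0.17838059]
```

View pics/w3.png

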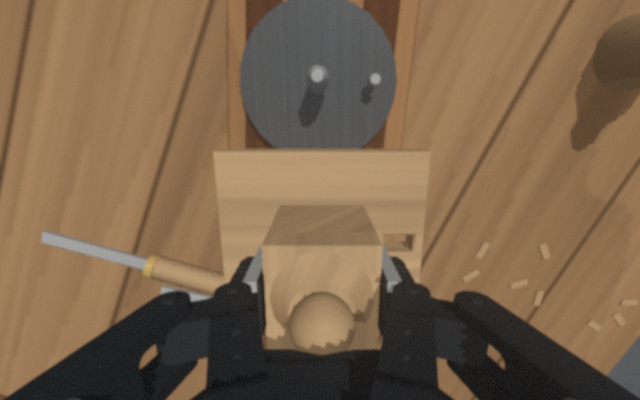

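The view shows the spindle at (318,74), pin at (375,78), slot at (400,241) and the figure held square. I'll use the same camera for the figure's offset in the hand.

```bash
python3 - <<'E'
from h import *
o=monitor.get_obs(); X,p=cloud("wrist"); R=Ro.from_rotvec(o["orientation"]).as_matrix()
T=(X-o["tcp_pos"])@R*1000
F=T[150:300,200:440].reshape(-1,3); F=F[np.isfinite(F[:,2])]
f=F[(F[:,2]>18)&(F[:,2]<28)]; print("foot top z",np.median(f[:,2]))
f=f[np.abs(f[:,2]-np.median(f[:,2]))<3]
print("foot x max",np.percentile(f[:,0],[95,99,99.9]),"y",np.percentile(f[:,1],[.2,1,99,99.8]))
q=f[(f[:,0]>35)]; print("lower y",np.percentile(q[:,1],[.5,99.5]))
e=[ (y,f[(np.abs(f[:,1]-y)<4),0].max()) for y in (-45,-30,0,30,45)]; print(np.round(e,1))
B=T[200:250,255:395].reshape(-1,3); b=B[(B[:,2]<15)&(B[:,2]>-28)]; print("front face x",np.percentile(b[:,0],[10,50,90]), "y",np.percentile(b[:,1],[1,99]))
h=T[285:360,280:365].reshape(-1,3); h=h[(h[:,2]<-45)&(h[:,2]>-64)]; print("head",len(h),h.min(0),h.max(0))
for w in ([.5252,-.1900,.095],[.563,-.1726,.069]): print((np.array(w)-o["tcp_pos"])@R*1000)
E
```

```text
foot top z 23.9491265332612
foot x max [49.10410023 50.62206921 50.75509084] y [-55.10644563 -54.53906422  54.05452207  54.66433319]
lower y [-54.72333379  54.13222964]
[[-45.   50.7]
 [-30.   50.8]
 [  0.   50.9]
 [ 30.   50.8]
 [ 45.   50.7]]
front face x [22.37484726 22.64346655 22.90511802] y [-21.84452931  21.5793184 ]
head 3539 [ -4.30669058 -10.73209727 -60.30590813] [ 12.18352339  14.04470339 -45.00632345]
[93.78401415 -3.31902692 83.42271173]
[ 94.51112409  38.2846131  109.42672005]
```

```bash

python3 -m crank '[[[2,-0.1,0],[0,0,0]],[[3,-0.1,0],[0,0,0]],[[3,-0.1,0],[0,0,0]],[[1.31,-0.01,0],[0,0,0]],[[0,0,0],[0,0,-0.017]]]'
python3 -m crank '[[[0,0,1],[0,0,0]],[[0,0,1.5],[0,0,0]],[[0,0,1],[0,0,0]],[[0,0,0],[0,0,0]],[[0,0,0],[0,0,0]]]'
python3 -m crank '[[[0,0,0],[0,0,0]],[[0,0,0],[0,0,0]],[[0,0,0],[0,0,0]],[[0,0,0],[0,0,0]]]'
python3 - <<'E'
from h import *
o=monitor.get_obs(); R=Ro.from_rotvec(o["orientation"]).as_matrix(); print(R.round(4).tolist(),o["tcp_pos"].round(4),o["contact_force"])
ax=o["tcp_pos"]+R@[.0007,-.0002,0]; print("axis",ax)
print("corr tool mm",R.T@(np.array([.5252,-.19,0])-ax)*1000)
E
```

```text
clock: 9.4
tcp_pos: [0.5253, -0.1894, 0.1787]
orientation: [1.691, 2.647, -0.0]
contact_force: [-0.5, -0.6, -2.8]
grip_width: 0.0431
gripper_force: 61.7
clock: 9.9
tcp_pos: [0.5254, -0.1916, 0.1426]
orientation: [-1.696, -2.643, -0.0]
contact_force: [-0.6, -0.6, -2.3]
grip_width: 0.0434
gripper_force: 61.7
clock: 10.3
tcp_pos: [0.5257, -0.1914, 0.1436]
orientation: [1.696, 2.644, 0.0]
contact_force: [-0.4, 0.0, -3.8]
grip_width: 0.0434
gripper_force: 61.7
[[-0.4168, 0.909, 0.0005], [0.909, 0.4168, -0.0003], [-0.0005, 0.0003, -1.0]] [ 0.5257 -0.1914  0.1436] [-0.41308248  0.03758507 -3.75240527]
axis [ 0.52527184 -0.1908909   0.14359653]
corr tool mm [  0.90695514   0.25601118 143.59621529]
```

Correcting by 0.9 and 0.2 mm, then lowering onto the spindle in steps.

```bash

python3 -m crank '[[[0.09,0.02,0.4],[0,0,0]],[[0,0,0.5],[0,0,0]],[[0,0,0.5],[0,0,0]],[[0,0,0.3],[0,0,0]],[[0,0,0],[0,0,0]]]'
python3 -m crank '[[[0,0,0.4],[0,0,0]],[[0,0,0.4],[0,0,0]],[[0,0,0.3],[0,0,0]],[[0,0,0],[0,0,0]],[[0,0,0],[0,0,0]]]'
```

```text
clock: 10.8
tcp_pos: [0.525, -0.1904, 0.1255]
orientation: [-1.696, -2.643, 0.0]
contact_force: [-0.5, -0.6, -2.6]
grip_width: 0.043
gripper_force: 61.7
clock: 11.3
tcp_pos: [0.5254, -0.1904, 0.1153]
orientation: [-1.696, -2.644, -0.0]
contact_force: [-0.0, -0.3, -3.5]
grip_width: 0.0434
gripper_force: 61.7
```

```bash

python3 -m crank '[[[0,0,0.3],[0,0,0]],[[0,0,0.2],[0,0,0]],[[0,0,0],[0,0,0]],[[0,0,0],[0,0,0]]]'
python3 -m crank '[[[0,0,0.1],[0,0,0]],[[0,0,0.1],[0,0,0]],[[0,0,0],[0,0,0]],[[0,0,0],[0,0,0]]]'
python3 -m crank '[[[0,0,0.1],[0,0,0]],[[0,0,0.1],[0,0,0]],[[0,0,0],[0,0,0]],[[0,0,0],[0,0,0]]]'
```

```text
clock: 11.7
tcp_pos: [0.5254, -0.1904, 0.1102]
orientation: [-1.696, -2.644, -0.0]
contact_force: [0.8, -0.1, -2.3]
grip_width: 0.0433
gripper_force: 61.7
clock: 12.1
tcp_pos: [0.5254, -0.1904, 0.1083]
orientation: [-1.696, -2.644, 0.0]
contact_force: [0.5, -0.3, -3.2]
grip_width: 0.0432
gripper_force: 61.7
clock: 12.5
tcp_pos: [0.5253, -0.1904, 0.1062]
orientation: [-1.696, -2.644, 0.0]
contact_force: [-0.0, 0.5, -2.2]
grip_width: 0.0432
gripper_force: 61.7
```

```bash

python3 -m crank '[[[0,0,0.1],[0,0,0]],[[0,0,0],[0,0,0]],[[0,0,0],[0,0,0]]]'
python3 -m crank '[[[0,0,0.1],[0,0,0]],[[0,0,0],[0,0,0]],[[0,0,0],[0,0,0]]]'
```

```text
clock: 12.8
tcp_pos: [0.5254, -0.1905, 0.1053]
orientation: [-1.696, -2.644, -0.0]
contact_force: [0.1, 0.3, -3.7]
grip_width: 0.0431
gripper_force: 61.7
clock: 13.1
tcp_pos: [0.5254, -0.1905, 0.1043]
orientation: [1.696, 2.644, -0.0]
contact_force: [-0.3, 0.3, -2.6]
grip_width: 0.0432
gripper_force: 61.7
```

Now 3 mm below the pin-contact height with no force, so the pin is in the slot. Continuing gently.

```bash

python3 -m crank '[[[0,0,0.2],[0,0,0]],[[0,0,0.2],[0,0,0]],[[0,0,0],[0,0,0]],[[0,0,0],[0,0,0]]]'
python3 -m crank '[[[0,0,0.2],[0,0,0]],[[0,0,0.2],[0,0,0]],[[0,0,0],[0,0,0]],[[0,0,0],[0,0,0]]]'
python3 -m crank '[[[0,0,0.15],[0,0,0]],[[0,0,0.15],[0,0,0]],[[0,0,0],[0,0,0]],[[0,0,0],[0,0,0]]]'
python3 -m crank '[[[0,0,0.1],[0,0,0]],[[0,0,0.1],[0,0,0]],[[0,0,0],[0,0,0]],[[0,0,0],[0,0,0]]]'
```

```text
clock: 13.5
tcp_pos: [0.5253, -0.1904, 0.1002]
orientation: [-1.696, -2.644, 0.0]
contact_force: [0.3, -0.4, -4.6]
grip_width: 0.0431
gripper_force: 61.7
clock: 13.9
tcp_pos: [0.5253, -0.1904, 0.0962]
orientation: [-1.696, -2.644, 0.0]
contact_force: [0.8, -0.7, -2.7]
grip_width: 0.0427
gripper_force: 61.7
clock: 14.3
tcp_pos: [0.5254, -0.1904, 0.0932]
orientation: [-1.696, -2.644, 0.0]
contact_force: [-0.4, 0.8, -3.4]
grip_width: 0.0434
gripper_force: 61.7
clock: 14.7
tcp_pos: [0.5254, -0.1905, 0.0913]
orientation: [-1.696, -2.644, 0.0]
contact_force: [0.1, 0.4, -3.1]
grip_width: 0.0428
gripper_force: 61.7
```

```bash

python3 -m crank '[[[0,0,0.1],[0,0,0]],[[0,0,0],[0,0,0]],[[0,0,0],[0,0,0]]]'
python3 -m crank '[[[0,0,0.07],[0,0,0]],[[0,0,0],[0,0,0]],[[0,0,0],[0,0,0]]]'
python3 -m crank '[[[0,0,0.05],[0,0,0]],[[0,0,0],[0,0,0]],[[0,0,0],[0,0,0]]]'
```

```text
clock: 15.0
tcp_pos: [0.5254, -0.1904, 0.0903]
orientation: [-1.696, -2.644, 0.0]
contact_force: [-0.3, 1.0, -2.5]
grip_width: 0.0432
gripper_force: 61.7
clock: 15.3
tcp_pos: [0.5254, -0.1904, 0.0896]
orientation: [-1.696, -2.644, -0.0]
contact_force: [0.3, 0.3, -3.1]
grip_width: 0.0431
gripper_force: 61.7
clock: 15.6
tcp_pos: [0.5254, -0.1905, 0.0891]
orientation: [1.696, 2.644, 0.0]
contact_force: [0.2, -0.2, -3.4]
grip_width: 0.0432
gripper_force: 61.7
```

```bash

python3 -m crank '[[[0,0,0.05],[0,0,0]],[[0,0,0],[0,0,0]],[[0,0,0],[0,0,0]]]'
python3 -m crank '[[[0,0,0.04],[0,0,0]],[[0,0,0],[0,0,0]],[[0,0,0],[0,0,0]]]'
```

```text
clock: 15.9
tcp_pos: [0.5255, -0.1905, 0.0887]
orientation: [1.696, 2.644, -0.0]
contact_force: [-1.6, -0.0, -1.1]
grip_width: 0.0434
gripper_force: 61.7
clock: 16.2
tcp_pos: [0.5255, -0.1905, 0.0887]
orientation: [1.696, 2.644, -0.0]
contact_force: [-3.4, 0.7, 6.0]
grip_width: 0.043
gripper_force: 62.6
```

Contact at the home height of 0.0887 with about 9 N. Releasing gently and rising.

```bash

python3 -m crank '[[[0,0,-0.03],[0,0,0]],[[0,0,0],[0,0,0]]]' - 20
python3 -m crank '[[[0,0,0],[0,0,0]],[[0,0,0],[0,0,0]],[[0,0,0],[0,0,0]],[[0,0,0],[0,0,0]],[[0,0,0],[0,0,0]]]' 8.5
python3 -m crank '[[[0,0,0],[0,0,0]],[[0,0,-0.5],[0,0,0]],[[0,0,-1],[0,0,0]],[[0,0,-2],[0,0,0]],[[0,0,-3],[0,0,0]]]'
python3 -m crank '[[[0,0,-3],[0,0,0]],[[-3,0,-2],[0,0,0]],[[-4,0,0],[0,0,0]],[[-2,0,0],[0,0,0]],[[0,0,0],[0,0,0]]]'
python3 -m crank '[[[0,0,0],[0,0,0]],[[0,0,0],[0,0,0]],[[0,0,0],[0,0,0]]]'
python3 - <<'E'
from h import *
X,p=cloud("wrist"); cv2.imwrite("pics/w4.png",p[:,:,::-1])
S=X.reshape(-1,3); S=S[np.isfinite(S[:,2])]; r=np.hypot(*(S[:,:2]-[.5252,-.19]).T); S=S[r<.085]
for z0,z1 in((.060,.068),(.117,.125),(.135,.155)):
    f=S[(S[:,2]>z0)&(S[:,2]<z1)]; print(z0,len(f),rect(f),np.median(f[:,2]))
print(S[:,2].max())
f=S[(S[:,2]>.060)&(S[:,2]<.0675)]; A=np.c_[f[:,:2],np.ones(len(f))]; print("plane",np.linalg.lstsq(A,f[:,2],rcond=None)[0])
E
```

```text
clock: 16.4
tcp_pos: [0.5254, -0.1905, 0.0887]
orientation: [1.696, 2.644, -0.0]
contact_force: [-2.3, 0.3, 5.2]
grip_width: 0.0431
gripper_force: 62.3
clock: 16.9
tcp_pos: [0.5254, -0.1905, 0.0884]
orientation: [-1.696, -2.644, -0.0]
contact_force: [0.4, -0.3, 0.3]
grip_width: 0.0847
gripper_force: 0.0
clock: 17.4
tcp_pos: [0.5245, -0.1902, 0.1538]
orientation: [-1.695, -2.642, 0.001]
contact_force: [-0.1, -0.5, 1.2]
grip_width: 0.0851
gripper_force: 0.0
clock: 17.9
tcp_pos: [0.5633, -0.2761, 0.2042]
orientation: [1.702, 2.639, -0.001]
contact_force: [-0.1, -0.1, 0.1]
grip_width: 0.0852
gripper_force: 0.0
clock: 18.2
tcp_pos: [0.5628, -0.2708, 0.2038]
orientation: [-1.694, -2.646, -0.0]
contact_force: [-0.8, -0.1, -0.5]
grip_width: 0.085
gripper_force: 0.0
0.06 12425 (array([ 524.6, -189.8]), array([110.5,  99.8]), 24.8) 0.06480775857442661
0.117 2743 (array([ 525.4, -189.3]), array([45.7, 43.6]), 24.8) 0.12116197053204167
0.135 1162 (array([ 525.6, -190.4]), array([21.4, 22.7]), 74.5) 0.14467965983742861
0.3012090829351658
plane [-0.00142965 -0.00027076  0.06550524]
```

View pics/w4.png

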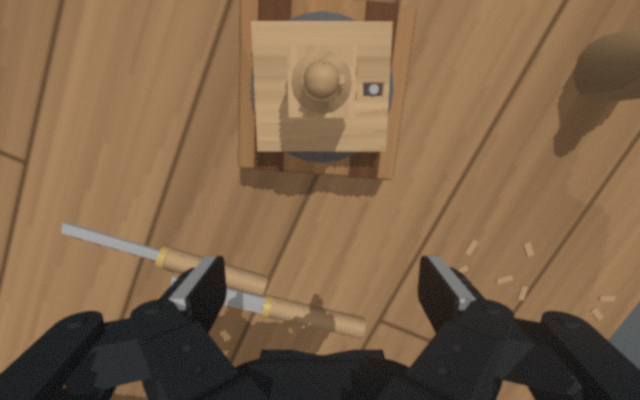

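The picture shows the figure seated at (322,85) with the pin visible through the slot at (374,89). The foot plate is flat with its top at 0.065 (same 1 mm camera bias as before), and the fingers are clear.

```bash
python3 -c "
from bench import r
print(r.hand_in())"
```

```text
the job is handed in; nothing more can be done
None
```

The figure is fully home on the turntable with the pin through its slot, and it is released and handed in at about 18 s; the pin entered on the first descent, so no turning to feel for it was needed, and the highest force reading I saw was about 9 N.

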